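# Put the clean press mandrel back in its hole of the graded kit

## Robot

A 6-joint arm with a two-finger parallel gripper is mounted at the origin on the work surface. World frame = base frame: x ahead of the robot, y to its left, z up, the work surface at z = 0. Lengths are in m, angles in degrees, forces in N, time in s.
With the tool pointing down it reaches from about 0.25 to 0.725 m from the base axis. Payload 9.7 kg.
Tool frame: the origin (TCP) lies midway between the tips of the shut fingers; the grasp point (between the pads) lies 19 mm behind it (bot.hold_point_z is the distance from the TCP to the grasp point, in m); z points along the fingers, y is the line along which they close (so a half turn about z gives the same grasp; the last joint's range is limited). The gripper opens to 85 mm and grips with 20 to 120 N. Pads are 22 mm wide; open, the fingers measure 114 mm over their backs; the gripper's body (76 mm by 85 mm) begins 54 mm behind the grasp point. The pads swing forward as they close: fully open they stand 13 mm farther back than shut.
Start: joints at [-75.974, 4.979, 10.078, 95.1, 0, 90], TCP at [0.133, -0.534, 0.231] pointing down, gripper open.
Joint ranges: [-179.16, 179.16], [-48.56, 103.87], [-65.8, 70.77], [-126.05, 130.52], [-82.76, 87.17], [-180, 180]. Speed limits (degrees/s): [127.2, 127.2, 147.25, 180, 180, 180].

## Interface

Orientations are given as [roll, pitch, yaw] about the fixed x, y, z axes, in that order (R = Rz(yaw) Ry(pitch) Rx(roll)).
In Python, from workcell import bot gives the robot as it stands.
- The arm moves only by the tool play_rows, never from a script. Its argument "steps" is a list that holds one entry, the list of rows, each a list of 4 numbers: the shift along the tool's x, y, z in m, then the turn about the tool's z in rad. In form: [[[tx, ty, tz, yaw], ...]]. A call has exactly 5 rows; each row shifts and turns the commanded pose from where the row before left it, along the tool's axes as they then stand; what a row does not reach is not made up. A row lasts 1/12 s, in which the tool goes at most 41.7 mm and 7.16 degrees, less where a joint would pass 70% of its speed; a pose out of reach is approached as far as the arm can. A call is refused whole if a number of a shift passes 0.0417 or a number of a turn 0.125, either way. A call with a gripper value outside its range is refused whole. "gripper" is the finger opening in m, from 0 to 0.0854, set as the call begins (left out, the last holds). The fingers move at their own pace and stop on an object; "squeeze" is the grip in N (left out, the last holds). Time passes only in rows, so rows that do not move let the fingers close, or fill a call up. It gives the time, the measured TCP pose, the force, the opening and the grip force at its end, in the units of the state.
- bot.get_obs(): the state, without advancing time (a new reading comes with each control period).
- bot.camera(name): name is "side" or "top"; returns a dict with "img" (420x560x3 uint8, blue, green, red), "vfov" (degrees; the focal length in pixels is half the picture's height over the tangent of half this angle, whatever the lens; pixels are square), "cx", "cy" (the principal point, pixels), "xyz" and "attitude" of the camera in the world. Camera axes: x right, y down, z forward; pixel columns grow to the right and rows downward; lengths in m; the calibration is good to about 2 mm. A picture is of the moment at which its call begins. There is no depth.
- bot.job_done(): hands the job in; it is judged then, once.
The state is a dict: "time": time; "q": joint angles; "qd": joint speeds; "joint_efforts": joint torques, N m; "ee_pos": TCP position; "tcp_rot": TCP orientation; "wrist_force": force on the tool from outside, world axes, zero at the start; "torque": the same for the moment, N m; "opening": finger opening in m; "grasp_force": force on a finger pad.
Only numpy, scipy, OpenCV 4.12 (cv2) and the standard library are available. Lean on these libraries where they do the work, as an engineer would, in place of code of your own. Each camera call takes 0.05 s, during which the arm holds its last target. There are 200 camera calls.

## Task

Take the steel mandrel that stands in the white cup and put it back in the purple handpiece-service kit, in the hole of the graded row that matches its diameter: feel for the hole, since the black insert lies loosely in its tray, and then press the mandrel down over the stiff stop until it is fully home, and let go. Be gentle with the kit, at most 25 N on it; leave the two other mandrels standing in the grey rack as they are and do not disturb the jaw model, jar, beaker and oil bottle.

Things in the scene. Friction and masses are not known exactly. Their poses are not given: they have to be found in the camera images.
- kit: Purple open tray, 64 (x) x 184 (y) x 35 mm high, fixed to the table. Origin: centre of its underside; its y runs along the row of holes. In it lies a black insert, 48 x 150 x 40 mm, top face 45 mm above this origin, with five places 30 mm apart, from +y to -y: 10, 13, 16, 19, 22 mm. The 10 and 22 mm places hold fixed steel pins 45 mm proud; the 13, 16, 19 mm holes, bright-rimmed, are empty.
- row (a point): Point on the fixed tray: where the middle (16 mm) hole's mouth would be with the insert slid fully to kit +y. The insert lies loosely: at the start it is 3 to 16 mm short of there, towards kit -y (16 is its other stop), NOT measured. Its gap at the +y end wall is 4 mm plus that shift; else feel for the hole. Over about 6 N along the row slides it. No play across (kit x).
- stop (a point): Point on the fixed tray's middle, 15 mm up: the height of a mandrel's foot when fully home, 30 mm below the mouths. In each empty hole (1.5 mm wider than its mandrel, square-edged) an orange plug waits 14 mm below the mouth and slides stiffly (about 7 N, no spring-back) down to a hard stop with its face at this height.
- cup: White square holder, 50 x 50 x 18 mm, fixed, with one round recess 25 mm wide and 12 mm deep in its middle, in which the mandrel to be put away stands loosely. Origin: centre of its underside.
- rack: Grey holder, 50 x 120 x 18 mm, fixed, with two recesses 25 mm wide and 12 mm deep at 30 mm either side of its middle along its y; the two other mandrels stand there. Origin: centre of its underside.
- pin13: Plain steel press mandrel (round pin), 13 mm in diameter over its whole length, 75 mm long, foot chamfered 1 mm; the smallest of the three. Upright at the start, in the white cup or in the grey rack (which one is in the cup varies). Origin: centre of its foot; z along it, upwards.
- hole13 (a point): Point on the fixed tray at the height of the insert's top face (45 mm up), where the centre of the 13 mm hole's mouth would lie with the insert slid fully to kit +y; at the start the true hole lies 3 to 16 mm from this point towards kit -y. Axes as the kit's.
- pin16: Plain steel press mandrel (round pin), 16 mm in diameter over its whole length, 75 mm long, foot chamfered 1 mm; the middle of the three. Upright at the start, in the white cup or in the grey rack (which one is in the cup varies). Origin: centre of its foot; z along it, upwards.
- hole16 (a point): Point on the fixed tray at the height of the insert's top face (45 mm up), where the centre of the 16 mm hole's mouth would lie with the insert slid fully to kit +y; at the start the true hole lies 3 to 16 mm from this point towards kit -y. Axes as the kit's.
- pin19: Plain steel press mandrel (round pin), 19 mm in diameter over its whole length, 75 mm long, foot chamfered 1 mm; the largest of the three. Upright at the start, in the white cup or in the grey rack (which one is in the cup varies). Origin: centre of its foot; z along it, upwards.
- hole19 (a point): Point on the fixed tray at the height of the insert's top face (45 mm up), where the centre of the 19 mm hole's mouth would lie with the insert slid fully to kit +y; at the start the true hole lies 3 to 16 mm from this point towards kit -y. Axes as the kit's.
- jaw: bystander: practice jaw model, cream base, red gum, 64 mm wide and 30 mm high. Origin: centre of its underside.
- jar: bystander: amber jar with white cap, 54 mm wide, 70 mm high. Origin: centre of its underside.
- oil: bystander: white oil bottle, 40 mm wide, 130 mm high. Origin: centre of its underside.
- beaker: bystander: steel beaker, 66 mm wide, 80 mm high. Origin: centre of its underside.

How it is judged (in metres and radians):
On the way, in this order (a step that is already met when the one before it is completed fails the run):
1. the mandrel from the cup is lifted clear of it ((height (world z) of pin13 above 0.03 m or height (world z) of pin16 above 0.03 m or height (world z) of pin19 above 0.03 m)), for 0.1 s.
2. it has entered the hole of its own diameter by at least 8 mm (((y of pin13 in the frame of hole13 between -0.02 and 0.004 m and x of pin13 in the frame of hole13 between -0.004 and 0.004 m and z of pin13 in the frame of hole13 below -0.008 m and angle between pin13's own z axis and vertical below 0.12 rad) or (y of pin16 in the frame of hole16 between -0.02 and 0.004 m and x of pin16 in the frame of hole16 between -0.004 and 0.004 m and z of pin16 in the frame of hole16 below -0.008 m and angle between pin16's own z axis and vertical below 0.12 rad) or (y of pin19 in the frame of hole19 between -0.02 and 0.004 m and x of pin19 in the frame of hole19 between -0.004 and 0.004 m and z of pin19 in the frame of hole19 below -0.008 m and angle between pin19's own z axis and vertical below 0.12 rad))), for 0.1 s.
At the end, for the whole second after the job is handed in: The mandrel from the cup is in the hole of its own diameter (4 mm to -20 mm from its site along the row), within 0.08 rad of upright, foot at least 28 mm below the mouth, at rest; the other two stand within 0.1 rad of upright, under 10 mm from their starts and over 40 mm from the cup's centre (((y of pin13 in the frame of hole13 between -0.02 and 0.004 m and x of pin13 in the frame of hole13 between -0.004 and 0.004 m and z of pin13 in the frame of hole13 below -0.028 m and angle between pin13's own z axis and vertical below 0.08 rad and linear speed of pin13 below 0.02 m/s and distance of each of pin16, pin19 from where it was at the start of the episode below 0.01 m and angle between each of pin16, pin19's own z axis and vertical below 0.1 rad and horizontal distance between each of pin16, pin19 and cup above 0.04 m) or (y of pin16 in the frame of hole16 between -0.02 and 0.004 m and x of pin16 in the frame of hole16 between -0.004 and 0.004 m and z of pin16 in the frame of hole16 below -0.028 m and angle between pin16's own z axis and vertical below 0.08 rad and linear speed of pin16 below 0.02 m/s and distance of each of pin13, pin19 from where it was at the start of the episode below 0.01 m and angle between each of pin13, pin19's own z axis and vertical below 0.1 rad and horizontal distance between each of pin13, pin19 and cup above 0.04 m) or (y of pin19 in the frame of hole19 between -0.02 and 0.004 m and x of pin19 in the frame of hole19 between -0.004 and 0.004 m and z of pin19 in the frame of hole19 below -0.028 m and angle between pin19's own z axis and vertical below 0.08 rad and linear speed of pin19 below 0.02 m/s and distance of each of pin13, pin16 from where it was at the start of the episode below 0.01 m and angle between each of pin13, pin16's own z axis and vertical below 0.1 rad and horizontal distance between each of pin13, pin16 and cup above 0.04 m))); the robot touches nothing.
It fails at once if more than 25 N on the kit (by a mandrel, finger or anything) (contact force between anything else and kit above 25 N).
It fails at once if the jaw model, jar, beaker or oil bottle is moved by more than 20 mm (distance of any of jaw, jar, oil, beaker from where it was at the start of the episode above 0.02 m).
It also fails if it takes over 58 s, if anything falls off the work surface, if the arm or the gripper's body presses on something with over 40 N, if the wrist force passes 120 N, or if a joint passes its speed limit or range.

## Working session

There is one attempt and no reset: what is moved stays moved. The work goes in short steps, Python scripts to look and compute and a tool call to move; the robot and the scene stay as the last step left them, time stands still between calls to the robot, and variables do not carry over. Pictures are saved under pics/ and viewed, at most 10 in all, crops included, and the job is handed in when it is done.

Besides the shell and the picture viewer there is one more tool, called after "Request:" as name(argument=value, ...), one argument or row to a line, values as JSON. play_rows: Moves the arm, as the interface text tells. Its arguments: {"type":"object","properties":{"steps":{"type":"array","items":{"type":"array","items":{"type":"array","items":{"type":"number"}}}},"gripper":{"type":"number"},"squeeze":{"type":"number"}},"required":["steps"]}

```bash
mkdir -p pics; ls
cat > h.py <<'E'
import numpy as np,cv2
from scipy.spatial.transform import Rotation as R
from workcell import bot
def cam(n):
    c=bot.camera(n); return c
def ray(c,u,v):
    f=210/np.tan(np.radians(c['vfov'])/2)
    d=np.array([(u-c['cx'])/f,(v-c['cy'])/f,1])
    return R.from_euler('xyz',c['attitude'],degrees=True).apply(d)
def at(c,u,v,z):
    d=ray(c,u,v);o=np.array(c['xyz']);return o+d*(z-o[2])/d[2]
def proj(c,p):
    f=210/np.tan(np.radians(c['vfov'])/2)
    q=R.from_euler('xyz',c['attitude'],degrees=True).inv().apply(np.array(p)-c['xyz'])
    return q[0]/q[2]*f+c['cx'],q[1]/q[2]*f+c['cy']
E
python3 - <<'E'
from h import *
for n in('top','side'):
    c=cam(n);cv2.imwrite(f'pics/{n}0.png',c['img']);print({k:v for k,v in c.items() if k!='img'})
print(bot.get_obs())
E
```

```text
pics
{'vfov': 44.20844476411215, 'cx': 277.19303653893, 'cy': 205.98332151596827, 'xyz': array([0.52602951, 0.01198324, 1.29281884]), 'attitude': array([-175.79747803,   -1.25464542,  -91.27611604])}
{'vfov': 52.595279583248654, 'cx': 286.41146332864867, 'cy': 210.68251138835876, 'xyz': array([ 0.35369163, -0.66894176,  0.5510882 ]), 'attitude': array([-125.07383524,    0.47557942,  -20.98514774])}
{'time': 0.1, 'q': array([-7.59766222e+01,  5.00765970e+00,  1.00383461e+01,  9.50994611e+01,
        2.27974760e-03,  8.99986350e+01]), 'qd': array([ 0.07827993, -0.03630186,  0.08129521,  0.01178875, -0.07124439,
       -0.03502836]), 'joint_efforts': array([-3.72367658e-04, -5.21562302e+01,  4.65653408e+01,  1.59231835e-02,
       -7.25829227e-05,  6.21166222e-06]), 'ee_pos': array([ 0.13323506, -0.53340251,  0.23065094]), 'tcp_rot': array([-1.79931225e+02, -2.28138444e-03,  1.40247401e+01]), 'wrist_force': array([-0.19413448,  0.17217012,  0.00514002]), 'torque': array([-0.08652301,  0.0096735 , -0.03204847]), 'grasp_force': 0.0, 'opening': 0.08548899858521955}
```

View pics/top0.png

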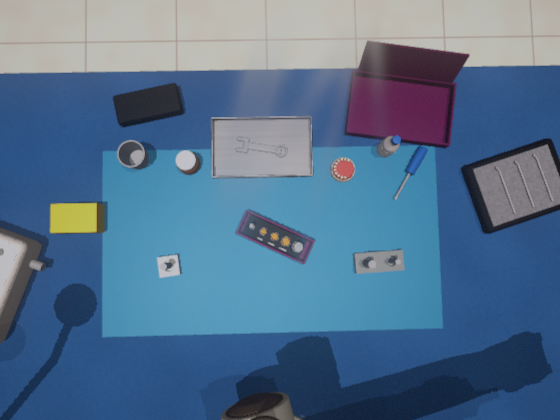

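View pics/side0.png

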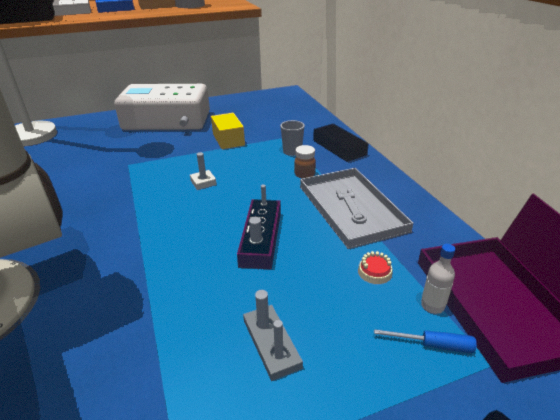

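The top view shows the cup at about (168,266), the kit from (240,225) to (312,250) and the rack at about (379,262). I'll zoom in on these.

Run:
```python
import cv2,numpy as np
t=cv2.imread('pics/top0.png');s=cv2.imread('pics/side0.png')
Z=lambda im,x,y,w,h,W,H:cv2.resize(im[y:y+h,x:x+w],(W,H),interpolation=cv2.INTER_CUBIC)
a=Z(t,230,200,95,70,475,350); b=Z(t,150,245,40,40,320,320)
c=Z(t,350,240,60,40,390,260); d=Z(s,185,145,40,50,200,250); e=Z(s,235,280,70,100,175,250)
im=np.zeros((600,800,3),np.uint8)
im[:350,:475]=a; im[:320,478:798]=b; im[340:600,:390]=c; im[350:600,400:600]=d; im[350:600,610:785]=e
cv2.imwrite('pics/z.png',im)
```

```text
(no output)
```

View pics/z.png

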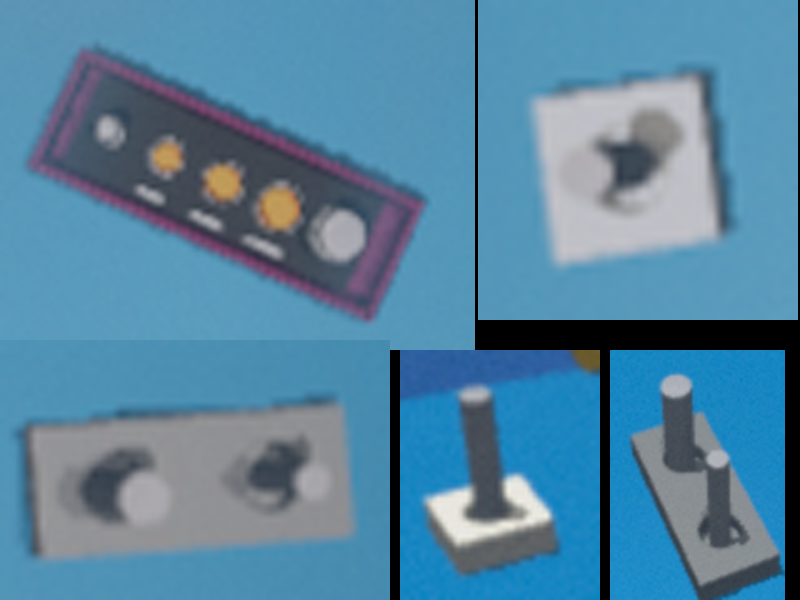

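```bash
cat > m.py <<'E'
from h import *
C=[cam('top') for _ in range(8)]
c=C[0]; im=np.mean([k['img'] for k in C],0).astype(np.float32)
big=cv2.resize(im,None,fx=8,fy=8,interpolation=cv2.INTER_CUBIC).clip(0,255).astype(np.uint8)
hsv=cv2.cvtColor(big,cv2.COLOR_BGR2HSV)
def comp(mask,x0,y0,x1,y1):
    m=np.zeros_like(mask);s=np.s_[y0*8:y1*8,x0*8:x1*8];m[s]=mask[s];return m
px=lambda p:((np.array(p)+.5)/8-.5)
mat=((hsv[...,0]>90)&(hsv[...,0]<112)&(hsv[...,1]>110)&(hsv[...,2]>110)).astype(np.uint8)
k=comp(1-mat,232,203,322,270)
cn=max(cv2.findContours(k,0,1)[0],key=cv2.contourArea);r=cv2.minAreaRect(cn)
P=[at(c,*px(q),.035)[:2] for q in cv2.boxPoints(r)]
print('kit corners',np.round(P,4).tolist(),'edges',[round(float(np.linalg.norm(P[i]-P[i-1])),4) for i in range(4)])
O=np.mean(P,0)
e=max([P[i]-P[i-1] for i in range(4)],key=np.linalg.norm);e=e/np.linalg.norm(e);e*=np.sign(e[1])
ex=np.array([e[1],-e[0]]);print('origin',O,'yaw',np.degrees(np.arctan2(-e[0],e[1])))
orange=((hsv[...,0]>8)&(hsv[...,0]<30)&(hsv[...,1]>90)&(hsv[...,2]>120)).astype(np.uint8)
n,l,st,ce=cv2.connectedComponentsWithStats(comp(orange,240,210,310,262))
for i in range(1,n):
    if st[i,4]>200:
        w=at(c,*px(ce[i]),.031)[:2];print('plug',w,'kit xy',(w-O)@ex,(w-O)@e,st[i,4])
wh=((hsv[...,1]<60)&(hsv[...,2]>120)).astype(np.uint8)
n,l,st,ce=cv2.connectedComponentsWithStats(comp(wh,240,210,310,262))
for i in range(1,n):
    if st[i,4]>150:
        w=at(c,*px(ce[i]),.09)[:2];print('white',w,'kit xy',(w-O)@ex,(w-O)@e,st[i,2:])
k=comp(1-mat,150,248,190,284)
cn=max(cv2.findContours(k,0,1)[0],key=cv2.contourArea);r=cv2.minAreaRect(cn);print('cup',r[1][0]/8,r[1][1]/8,at(c,*px(r[0]),.012))
s=cam('side')
print('cup pin top',at(c,163,266.5,.081),'side',at(s,200,153.3,.081))
for z in(.081,.045):print(proj(c,list(at(s,200,153.3,.081)[:2])+[.081]))
E
python3 m.py
```

```text
kit corners [[0.5541, 0.0876], [0.6143, 0.059], [0.5337, -0.1086], [0.4739, -0.0793]] edges [0.1852, 0.0667, 0.1859, 0.0666]
origin [ 0.54399279 -0.01031987] yaw -25.67945424107427
plug [0.55776395 0.01809021] kit xy 9.990858731092947e-05 0.03157162140462992 1396
plug [ 0.54473076 -0.00875542] kit xy -1.2853673196743944e-05 0.0017297215392195564 2319
plug [ 0.53155392 -0.03591088] kit xy -0.00012081165450152641 -0.028453660253784024 3180
white [0.56878038 0.04452188] kit xy -0.0014255208255224594 0.06016651812965309 [  47   53 1784]
white [0.5556742  0.02034245] kit xy -0.0027594243723904903 0.03269584608736353 [ 52  68 719]
white [ 0.54131163 -0.03328842] kit xy 0.007536751503646526 -0.021861850697672554 [ 57  30 290]
white [0.53914504 0.02632564] kit xy -0.020248771119376563 0.030925413323173594 [ 46  31 774]
white [ 0.52825432 -0.02415117] kit xy -0.008190423197863828 -0.019285262328674245 [ 17  39 156]
white [ 0.5180808  -0.06098156] kit xy -0.0013992017220465012 -0.05688655745815948 [  90   88 6046]
white [0.5266896  0.00057737] kit xy -0.0203163635177184 0.002322850057339503 [ 52  33 890]
white [ 0.51391033 -0.02592762] kit xy -0.020347894199026755 -0.02710203121323825 [  62   37 1092]
cup 22.238508224487305 22.874902725219727 [0.47822021 0.25215871 0.012     ]
cup pin top [0.4792517  0.25146306 0.081     ] side [0.48324052 0.25695281 0.081     ]
(np.float64(160.61164106085374), np.float64(264.8260509003452))
(np.float64(160.61164106085374), np.float64(264.8260509003452))
```

Pixel widths give 19 mm and 13 mm in the rack, so the cup holds the 16 mm mandrel, at about (0.479, 0.2515). The kit yaw is -25.7°, and the 16 mm hole is at about (0.5447, -0.0088). I'll grip along kit x, which needs a tool yaw of about 64.3°.

Request:
play_rows(
  steps=[
    [[0,0,0,-0.125],[0,0,0,-0.125],[0,0,0,-0.125],[0,0,0,-0.125],[0,0,0,-0.125]],
  ],
  gripper=0.085,
)

```text
time: 0.97
ee_pos: [0.1333, -0.5336, 0.2313]
tcp_rot: [180.0, -0.0, 50.2]
wrist_force: [-0.8, 0.0, 0.4]
opening: 0.0852
grasp_force: 0.0
```

Request:
play_rows(
  steps=[
    [[0,0,0,-0.125],[0,0,0,-0.125],[0.034,0,0,0],[0.034,0,0,0],[0.034,0,0,0]],
  ],
)

```text
time: 1.38
ee_pos: [0.1778, -0.4408, 0.2308]
tcp_rot: [-180.0, -0.0, 64.1]
wrist_force: [0.2, 0.4, 0.9]
opening: 0.085
grasp_force: 0.0
```

Request:
play_rows(
  steps=[
    [[0.034,0,0,0],[0.034,0,0,0],[0.034,0,0,0],[0.034,0,0,0],[0.034,0,0,0]],
  ],
)

```text
time: 1.8
ee_pos: [0.2521, -0.2874, 0.2315]
tcp_rot: [180.0, 0.0, 64.1]
wrist_force: [1.2, -0.3, -0.1]
opening: 0.0848
grasp_force: 0.0
```

Request:
play_rows(
  steps=[
    [[0.034,0,0,0],[0.034,0,0,0],[0.034,0,0,0],[0.034,0,0,0],[0.034,0,0,0]],
  ],
)

```text
time: 2.22
ee_pos: [0.3262, -0.1342, 0.2316]
tcp_rot: [179.9, -0.0, 64.1]
wrist_force: [-0.1, -0.9, 0.4]
opening: 0.0848
grasp_force: 0.0
```

Request:
play_rows(
  steps=[
    [[0.034,0,0,0],[0.034,0,0,0],[0.034,0,0,0],[0.034,0,0,0],[0.034,0,0,0]],
  ],
)

```text
time: 2.63
ee_pos: [0.4004, 0.019, 0.2316]
tcp_rot: [180.0, -0.0, 64.2]
wrist_force: [0.1, -0.6, 0.2]
opening: 0.0852
grasp_force: 0.0
```

Request:
play_rows(
  steps=[
    [[0.034,0,0,0],[0.034,0,0,0],[0.034,-0.01,0,0],[0.034,-0.01,0,0],[0,0,0,0]],
  ],
)

```text
time: 3.05
ee_pos: [0.4418, 0.1529, 0.2305]
tcp_rot: [-179.9, -0.0, 64.4]
wrist_force: [0.1, -0.3, -0.3]
opening: 0.0853
grasp_force: 0.0
```

Request:
play_rows(
  steps=[
    [[0.035,-0.0032,0,0],[0.035,-0.0032,0,0],[0.035,-0.0032,0,0],[0,0,0,0],[0,0,0.03,0]],
  ],
)

```text
time: 3.47
ee_pos: [0.4802, 0.2492, 0.2051]
tcp_rot: [179.8, -0.3, 64.3]
wrist_force: [0.9, 0.1, 0.6]
opening: 0.085
grasp_force: 0.0
```

Request:
play_rows(
  steps=[
    [[0,0,0.035,0],[0,0,0.035,0],[0,0,0.03,0],[0,0,0,0],[0,0,0,0]],
  ],
)

```text
time: 3.88
ee_pos: [0.4776, 0.2463, 0.1008]
tcp_rot: [-179.9, 0.1, 64.1]
wrist_force: [0.4, -0.3, 1.1]
opening: 0.0852
grasp_force: 0.0
```

Run:
```python
from h import *
print(bot.get_obs()['ee_pos'],bot.get_obs()['tcp_rot'])
Z=lambda im,x,y,w,h,W,H:cv2.resize(im[y:y+h,x:x+w],(W,H),interpolation=cv2.INTER_CUBIC)
a=cam('top');b=cam('side')
cv2.imwrite('pics/g1.png',np.hstack([Z(a['img'],120,220,90,90,400,400),Z(b['img'],160,100,80,100,320,400)]))
```

```text
[0.47763588 0.24627713 0.10076688] [-1.79909528e+02  1.23608180e-01  6.41473926e+01]
```

View pics/g1.png

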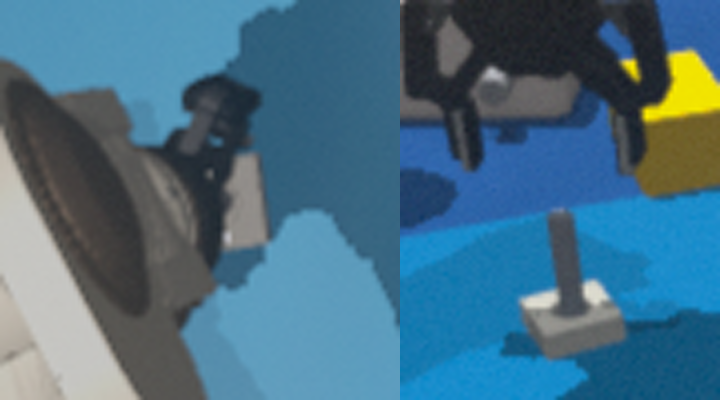

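The side view shows the pin between the open fingers. I'll shift 5 mm along the pads, go down and grip.

Request:
play_rows(
  steps=[
    [[0.005,-0.001,0.02,0],[0,0,0.02,0],[0,0,0.012,0],[0,0,0,0],[0,0,0,0]],
  ],
)

```text
time: 4.4
ee_pos: [0.4801, 0.252, 0.0504]
tcp_rot: [180.0, -0.0, 64.2]
wrist_force: [0.5, -0.2, 0.9]
opening: 0.0852
grasp_force: 0.0
```

Request:
play_rows(
  steps=[
    [[0,0,0,0],[0,0,0,0],[0,0,0,0],[0,0,0,0],[0,0,0,0]],
  ],
  gripper=0.0,
  squeeze=60,
)

```text
time: 4.82
ee_pos: [0.4799, 0.252, 0.0497]
tcp_rot: [180.0, -0.0, 64.2]
wrist_force: [-0.7, -0.0, 0.8]
opening: 0.0252
grasp_force: 0.0
```

Request:
play_rows(
  steps=[
    [[0,0,0,0],[0,0,0,0],[0,0,0,0],[0,0,0,0],[0,0,0,0]],
  ],
)

```text
time: 5.23
ee_pos: [0.4799, 0.252, 0.0497]
tcp_rot: [180.0, -0.0, 64.2]
wrist_force: [0.0, -0.7, 5.7]
opening: 0.0142
grasp_force: 58.4
```

Request:
play_rows(
  steps=[
    [[0,0,-0.005,0],[0,0,-0.015,0],[0,0,-0.03,0],[0,0,-0.03,0],[0,0,-0.03,0]],
  ],
)

```text
time: 5.65
ee_pos: [0.4792, 0.2517, 0.16]
tcp_rot: [-179.9, 0.1, 64.2]
wrist_force: [0.4, -0.2, -0.8]
opening: 0.0143
grasp_force: 58.5
```

Request:
play_rows(
  steps=[
    [[0,0,0,0],[0,0,0,0],[0,0,0,0],[0,0,0,0],[0,0,0,0]],
  ],
)

```text
time: 6.07
ee_pos: [0.4791, 0.2516, 0.1577]
tcp_rot: [-179.9, 0.1, 64.2]
wrist_force: [-0.1, -0.4, -0.9]
opening: 0.0142
grasp_force: 58.6
```

Run:
```python
from h import *
Z=lambda im,x,y,w,h,W,H:cv2.resize(im[y:y+h,x:x+w],(W,H),interpolation=cv2.INTER_CUBIC)
b=cam('side');o=bot.get_obs();print(o['opening'],o['grasp_force'])
cv2.imwrite('pics/g2.png',np.hstack([Z(b['img'],170,100,60,90,400,600),Z(b['img'],240,275,60,90,400,600)]))
# expected widths (px) of 13/16/19 mm pins
f=210/np.tan(np.radians(b['vfov'])/2)
for p in([.48,.252,.14],[.48,.252,.05]):
    d=R.from_euler('xyz',b['attitude'],degrees=True).inv().apply(np.array(p)-b['xyz'])[2]; print([f*w/d for w in(.013,.016,.019)])
```

```text
0.014380250901337918 58.55273723602295
[np.float64(5.6487737206613335), np.float64(6.952336886967796), np.float64(8.255900053274257)]
[np.float64(5.365067718088862), np.float64(6.603160268417062), np.float64(7.841252818745261)]
```

View pics/g2.png

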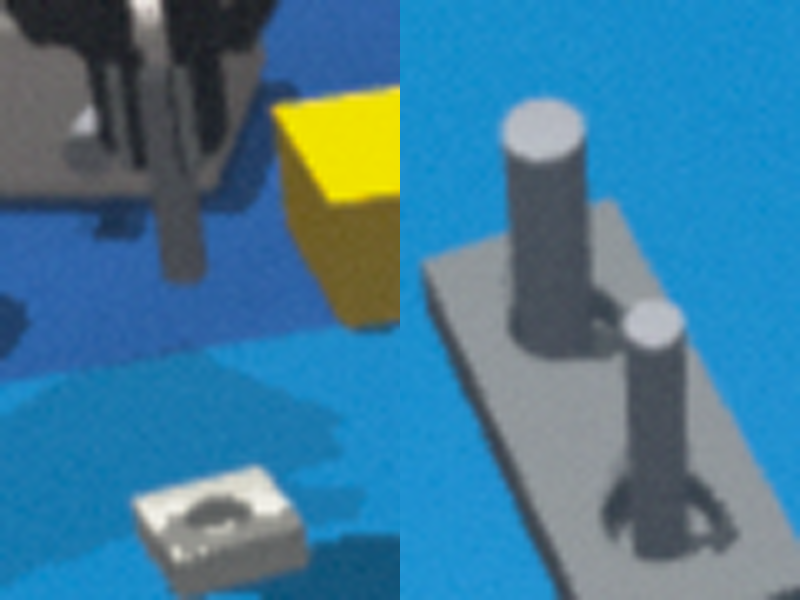

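The held pin is about 6.8 px wide, where 7.0 px is expected for 16 mm. The rack pins match 19 and 13 mm and the cup is empty, so I'll carry it over the 16 mm hole.

Request:
play_rows(
  steps=[
    [[-0.026,0.0215,0,0],[-0.026,0.0215,0,0],[-0.026,0.0215,0,0],[-0.026,0.0215,0,0],[-0.026,0.0215,0,0]],
  ],
)

```text
time: 6.53
ee_pos: [0.5196, 0.0866, 0.1587]
tcp_rot: [-180.0, 0.0, 64.2]
wrist_force: [0.0, 0.4, -0.6]
opening: 0.0148
grasp_force: 58.6
```

Request:
play_rows(
  steps=[
    [[-0.026,0.0215,0,0],[-0.026,0.0215,0,0],[-0.024,0.0215,0,0],[0,0,0,0],[0,0,0,0]],
  ],
)

```text
time: 6.95
ee_pos: [0.5446, -0.01, 0.1584]
tcp_rot: [-179.9, 0.0, 64.0]
wrist_force: [0.1, 0.8, -1.5]
opening: 0.0141
grasp_force: 58.6
```

Request:
play_rows(
  steps=[
    [[0,0,0.02,0],[0,0,0.015,0],[0,0,0.01,0],[0,0,0,0],[0,0,0,0]],
  ],
)

```text
time: 7.37
ee_pos: [0.5443, -0.0077, 0.114]
tcp_rot: [-179.9, 0.0, 64.2]
wrist_force: [-0.1, 0.2, -0.9]
opening: 0.0147
grasp_force: 58.7
```

Run:
```python
from h import *
Z=lambda im,x,y,w,h,W,H:cv2.resize(im[y:y+h,x:x+w],(W,H),interpolation=cv2.INTER_CUBIC)
B=[cam('side') for _ in range(3)];im=np.mean([b['img'] for b in B],0).astype(np.uint8);b=B[0];o=bot.get_obs();print(o['ee_pos'],o['tcp_rot'],o['wrist_force'])
t=cam('top')
np.save('s1.npy',im)
cv2.imwrite('pics/k1.png',np.hstack([Z(im,220,170,80,100,480,600),Z(t['img'],235,195,80,90,320,600)]))
p=np.array(o['ee_pos']);f=p-[0,0,.0437];print('foot px',proj(b,f),'hole px',proj(b,[.5447,-.0088,.045]))
for d in(.03,0,-.03):print(proj(b,[.5447+.4335*d,-.0088+.901*d,.045]))
for d in(.01,-.01):print('x+-1cm',proj(b,[.5447+.901*d,-.0088-.4335*d,.045]))
```

```text
[ 0.54519264 -0.00810906  0.11538001] [ 1.79923485e+02 -3.75165816e-02  6.41861021e+01] [ 0.3255611   0.20428862 -0.50681287]
foot px (np.float64(259.0508575157307), np.float64(210.06057664697752)) hole px (np.float64(259.5263534531937), np.float64(221.20426884642876))
(np.float64(261.47138845477593), np.float64(212.56874551005802))
(np.float64(259.5263534531937), np.float64(221.20426884642876))
(np.float64(257.46629530697777), np.float64(230.35046939369715))
x+-1cm (np.float64(264.4807017757858), np.float64(221.41492452054408))
x+-1cm (np.float64(254.58036779285345), np.float64(220.99396874728302))
```

View pics/k1.png

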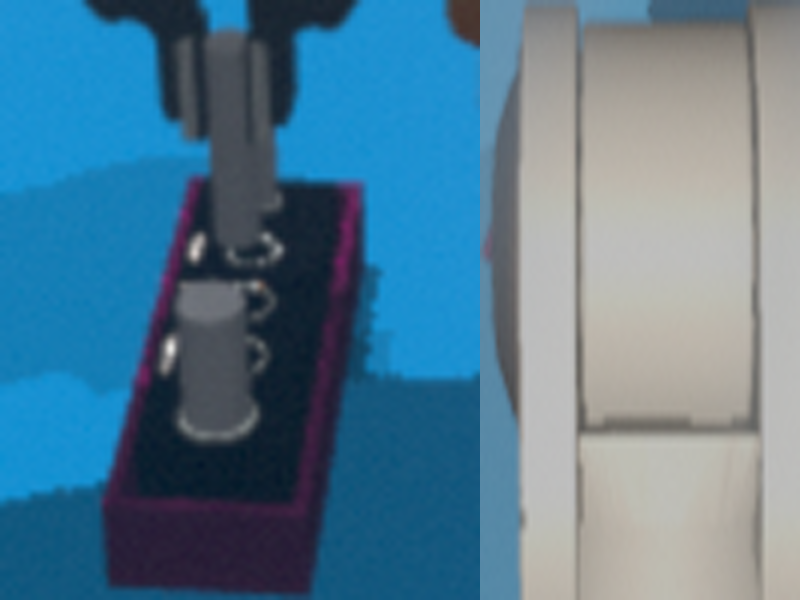

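The side view shows the pin foot at about (259.3,211.5), just above the row, with the hole rims slightly to its right. I'll measure that sideways offset relative to the pin.

Run:
```python
from h import *
from scipy.optimize import minimize
im=np.load('s1.npy').astype(float);im0=cv2.imread('pics/side0.png').astype(float)
b=cam('side');o=bot.get_obs();p=np.array(o['ee_pos'])
e=np.array([.4335,.901,0]);x=np.array([.901,-.4335,0]);H=np.array([.5447,-.0088,.045])
# left edge of pin: subpixel half-level crossing
for v in range(199,210):
    row=im[v].mean(1); print(v,np.round(row[251:268]).astype(int).tolist())
# rim template match
def score(d,img,holes,w):
    g=img.mean(2)-cv2.GaussianBlur(img.mean(2),(0,0),4);s=0;n=0
    for yo,r in holes:
        for a in np.linspace(0,2*np.pi,60):
            q=H+x*(d[0]+(r+w)*np.cos(a))+e*(d[1]+yo+(r+w)*np.sin(a))
            u,v=proj(b,q)
            s+=cv2.getRectSubPix(g.astype(np.float32),(1,1),(u,v))[0,0];n+=1
    return s/n
for nm,img,hs in(('start',im0,[(.03,.00725),(0,.00875)]),('now',im,[(.03,.00725),(0,.00875)])):
    best=sorted([(score((dx,dy),img,hs,w),dx,dy,w) for dx in np.arange(-.003,.0045,.0005) for dy in np.arange(-.006,.0065,.001) for w in(0,.001)])[-3:]
    print(nm,best)
c0=proj(b,p-[0,0,.0437]);print('pred foot',c0,[proj(b,p-[0,0,.0437]+[0,0,h]-x*.008)[0] for h in(0,.01,.02,.03)],[proj(b,p-[0,0,.0437]+[0,0,h])[1] for h in(0,.01,.02,.03)])
```

```text
199 [101, 91, 90, 77, 72, 80, 78, 79, 76, 77, 76, 73, 77, 77, 83, 99, 104]
200 [87, 68, 61, 50, 65, 79, 78, 77, 78, 79, 76, 75, 77, 78, 74, 66, 64]
201 [84, 67, 47, 44, 61, 74, 78, 80, 80, 79, 76, 76, 74, 78, 71, 56, 42]
202 [75, 64, 42, 42, 59, 75, 77, 78, 79, 77, 77, 73, 74, 78, 78, 80, 44]
203 [73, 55, 38, 41, 58, 74, 76, 78, 79, 76, 77, 75, 76, 79, 81, 90, 48]
204 [64, 47, 37, 38, 55, 76, 79, 78, 78, 80, 77, 77, 79, 87, 85, 73, 43]
205 [65, 43, 35, 39, 57, 73, 77, 78, 79, 77, 75, 72, 65, 61, 55, 48, 35]
206 [67, 41, 35, 38, 53, 74, 76, 78, 78, 79, 74, 74, 57, 42, 39, 35, 36]
207 [57, 40, 35, 38, 53, 75, 76, 76, 78, 78, 77, 73, 57, 38, 35, 38, 36]
208 [50, 47, 61, 43, 50, 73, 78, 77, 79, 79, 77, 74, 66, 65, 44, 34, 36]
209 [55, 101, 137, 63, 49, 73, 76, 78, 78, 78, 75, 75, 95, 140, 77, 42, 36]
start [(np.float32(33.851265), np.float64(0.0015000000000000005), np.float64(0.006), 0), (np.float32(34.783386), np.float64(0.0), np.float64(0.004999999999999999), 0.001), (np.float32(35.27522), np.float64(0.0005), np.float64(0.004999999999999999), 0.001)]
now [(np.float32(23.827854), np.float64(0.0015000000000000005), np.float64(0.006), 0), (np.float32(24.666723), np.float64(0.0), np.float64(0.004999999999999999), 0.001), (np.float32(25.253822), np.float64(0.0005), np.float64(0.004999999999999999), 0.001)]
pred foot (np.float64(259.0725723006534), np.float64(210.16385237310473)) [np.float64(255.04595835585238), np.float64(254.78682601249764), np.float64(254.52408781737728), np.float64(254.25766797950467)] [np.float64(210.16385237310473), np.float64(205.97558058851038), np.float64(201.7289879620487), np.float64(197.4228477939639)]
```

The pin and rims line up across the row to within about 0.5 mm. I'll go down towards the mouth, where contact is expected at TCP z of about 0.0887.

Request:
play_rows(
  steps=[
    [[0,0,0.01,0],[0,0,0.01,0],[0,0,0.003,0],[0,0,0,0],[0,0,0,0]],
  ],
)

```text
time: 8.03
ee_pos: [0.5444, -0.0084, 0.0907]
tcp_rot: [-179.9, 0.0, 64.2]
wrist_force: [-0.3, -0.1, -0.9]
opening: 0.0144
grasp_force: 58.7
```

Request:
play_rows(
  steps=[
    [[0,0,0.001,0],[0,0,0,0],[0,0,0.001,0],[0,0,0,0],[0,0,0,0]],
  ],
)

```text
time: 8.45
ee_pos: [0.5448, -0.0084, 0.0894]
tcp_rot: [180.0, -0.0, 64.2]
wrist_force: [0.2, 0.1, -0.6]
opening: 0.0145
grasp_force: 58.7
```

Request:
play_rows(
  steps=[
    [[0,0,0.001,0],[0,0,0,0],[0,0,0,0],[0,0,0,0],[0,0,0,0]],
  ],
)

```text
time: 8.87
ee_pos: [0.5447, -0.0084, 0.0883]
tcp_rot: [180.0, 0.0, 64.2]
wrist_force: [-0.1, 1.2, -1.6]
opening: 0.0143
grasp_force: 58.7
```

Request:
play_rows(
  steps=[
    [[0,0,0.001,0],[0,0,0,0],[0,0,0,0],[0,0,0,0],[0,0,0,0]],
  ],
)

```text
time: 9.28
ee_pos: [0.5448, -0.0084, 0.0873]
tcp_rot: [180.0, -0.0, 64.2]
wrist_force: [0.1, 0.0, -2.8]
opening: 0.014
grasp_force: 58.7
```

Request:
play_rows(
  steps=[
    [[0,0,0.001,0],[0,0,0,0],[0,0,0,0],[0,0,0,0],[0,0,0,0]],
  ],
)

```text
time: 9.7
ee_pos: [0.5447, -0.0084, 0.0863]
tcp_rot: [-180.0, 0.0, 64.2]
wrist_force: [-0.2, 0.1, -1.9]
opening: 0.0146
grasp_force: 58.7
```

Request:
play_rows(
  steps=[
    [[0,0,0.001,0],[0,0,0,0],[0,0,0.001,0],[0,0,0,0],[0,0,0,0]],
  ],
)

```text
time: 10.12
ee_pos: [0.5447, -0.0084, 0.0842]
tcp_rot: [-180.0, 0.0, 64.2]
wrist_force: [-0.1, -0.3, -0.0]
opening: 0.0144
grasp_force: 58.7
```

Request:
play_rows(
  steps=[
    [[0,0,0.001,0],[0,0,0,0],[0,0,0.001,0],[0,0,0,0],[0,0,0,0]],
  ],
)

```text
time: 10.53
ee_pos: [0.5447, -0.0084, 0.0822]
tcp_rot: [-180.0, 0.0, 64.2]
wrist_force: [-0.2, 0.3, 0.3]
opening: 0.0145
grasp_force: 58.7
```

The foot is 6.5 mm below the mouth with no contact force, so it is in the hole. I'll carry on to the plug.

Request:
play_rows(
  steps=[
    [[0,0,0.001,0],[0,0,0.001,0],[0,0,0.001,0],[0,0,0,0],[0,0,0,0]],
  ],
)

```text
time: 10.95
ee_pos: [0.5447, -0.0084, 0.0792]
tcp_rot: [-180.0, 0.0, 64.2]
wrist_force: [-0.8, -0.1, -1.6]
opening: 0.014
grasp_force: 58.7
```

Request:
play_rows(
  steps=[
    [[0,0,0.001,0],[0,0,0.001,0],[0,0,0.001,0],[0,0,0,0],[0,0,0,0]],
  ],
)

```text
time: 11.37
ee_pos: [0.5447, -0.0084, 0.0762]
tcp_rot: [-180.0, 0.0, 64.2]
wrist_force: [-0.1, -0.8, -2.1]
opening: 0.0143
grasp_force: 58.7
```

Request:
play_rows(
  steps=[
    [[0,0,0.001,0],[0,0,0,0],[0,0,0.001,0],[0,0,0,0],[0,0,0,0]],
  ],
)

```text
time: 11.78
ee_pos: [0.5448, -0.0084, 0.0745]
tcp_rot: [180.0, -0.0, 64.2]
wrist_force: [-0.9, 0.8, 1.6]
opening: 0.0145
grasp_force: 59.0
```

The plug was met at z of about 0.0745, as expected. I'll press on; home should be at TCP z of about 0.0587.

Request:
play_rows(
  steps=[
    [[0,0,0.001,0],[0,0,0,0],[0,0,0.001,0],[0,0,0,0],[0,0,0,0]],
  ],
)

```text
time: 12.2
ee_pos: [0.5449, -0.0084, 0.0727]
tcp_rot: [180.0, -0.0, 64.2]
wrist_force: [-1.6, -0.0, 4.4]
opening: 0.0139
grasp_force: 59.2
```

Request:
play_rows(
  steps=[
    [[0,0,0.001,0],[0,0,0,0],[0,0,0.001,0],[0,0,0,0],[0,0,0,0]],
  ],
)

```text
time: 12.62
ee_pos: [0.5449, -0.0084, 0.0706]
tcp_rot: [180.0, -0.0, 64.2]
wrist_force: [-0.4, -0.2, 4.6]
opening: 0.014
grasp_force: 59.2
```

Request:
play_rows(
  steps=[
    [[0,0,0.001,0],[0,0,0,0],[0,0,0.001,0],[0,0,0,0],[0,0,0,0]],
  ],
)

```text
time: 13.03
ee_pos: [0.5449, -0.0084, 0.0685]
tcp_rot: [180.0, -0.0, 64.2]
wrist_force: [-1.4, 0.3, 4.6]
opening: 0.0145
grasp_force: 59.2
```

Request:
play_rows(
  steps=[
    [[0,0,0.001,0],[0,0,0.001,0],[0,0,0.001,0],[0,0,0,0],[0,0,0,0]],
  ],
)

```text
time: 13.45
ee_pos: [0.5448, -0.0084, 0.0653]
tcp_rot: [180.0, -0.0, 64.2]
wrist_force: [-0.8, 0.7, 3.7]
opening: 0.0142
grasp_force: 59.2
```

Request:
play_rows(
  steps=[
    [[0,0,0.001,0],[0,0,0.001,0],[0,0,0.001,0],[0,0,0,0],[0,0,0,0]],
  ],
)

```text
time: 13.87
ee_pos: [0.5448, -0.0084, 0.0623]
tcp_rot: [180.0, -0.0, 64.2]
wrist_force: [-0.7, 0.2, 3.1]
opening: 0.0143
grasp_force: 59.2
```

Request:
play_rows(
  steps=[
    [[0,0,0.001,0],[0,0,0,0],[0,0,0.001,0],[0,0,0,0],[0,0,0,0]],
  ],
)

```text
time: 14.28
ee_pos: [0.5449, -0.0084, 0.0603]
tcp_rot: [180.0, -0.0, 64.2]
wrist_force: [-0.2, -0.1, 4.5]
opening: 0.0144
grasp_force: 59.2
```

Request:
play_rows(
  steps=[
    [[0,0,0.0008,0],[0,0,0,0],[0,0,0,0],[0,0,0,0],[0,0,0,0]],
  ],
)

```text
time: 14.7
ee_pos: [0.5449, -0.0085, 0.0596]
tcp_rot: [180.0, -0.0, 64.2]
wrist_force: [-0.4, -0.2, 5.0]
opening: 0.0141
grasp_force: 59.2
```

Request:
play_rows(
  steps=[
    [[0,0,0.0006,0],[0,0,0,0],[0,0,0,0],[0,0,0,0],[0,0,0,0]],
  ],
)

```text
time: 15.12
ee_pos: [0.5448, -0.0084, 0.059]
tcp_rot: [180.0, -0.0, 64.2]
wrist_force: [-0.8, 0.1, 4.6]
opening: 0.0147
grasp_force: 59.2
```

Request:
play_rows(
  steps=[
    [[0,0,0.0004,0],[0,0,0,0],[0,0,0,0],[0,0,0,0],[0,0,0,0]],
  ],
)

```text
time: 15.53
ee_pos: [0.5448, -0.0084, 0.0586]
tcp_rot: [180.0, -0.0, 64.2]
wrist_force: [-0.4, -0.1, 5.3]
opening: 0.0146
grasp_force: 59.3
```

Request:
play_rows(
  steps=[
    [[0,0,0.0004,0],[0,0,0,0],[0,0,0,0],[0,0,0,0],[0,0,0,0]],
  ],
)

```text
time: 15.95
ee_pos: [0.5449, -0.0084, 0.0586]
tcp_rot: [180.0, -0.0, 64.2]
wrist_force: [-1.2, 0.3, 8.6]
opening: 0.0144
grasp_force: 59.7
```

Request:
play_rows(
  steps=[
    [[0,0,0.0003,0],[0,0,0,0],[0,0,0,0],[0,0,0,0],[0,0,0,0]],
  ],
)

```text
time: 16.37
ee_pos: [0.5449, -0.0084, 0.0586]
tcp_rot: [180.0, -0.0, 64.2]
wrist_force: [-2.2, 0.8, 10.3]
opening: 0.0142
grasp_force: 59.9
```

It is on the hard stop: z holds at 0.0586 while the force climbs to 10 N. I'll unload, release and retreat.

Request:
play_rows(
  steps=[
    [[0,0,-0.0006,0],[0,0,0,0],[0,0,0,0],[0,0,0,0],[0,0,0,0]],
  ],
)

```text
time: 16.78
ee_pos: [0.5449, -0.0084, 0.0586]
tcp_rot: [180.0, -0.0, 64.2]
wrist_force: [-0.7, 0.3, 6.2]
opening: 0.0143
grasp_force: 59.1
```

Request:
play_rows(
  steps=[
    [[0,0,0,0],[0,0,0,0],[0,0,0,0],[0,0,0,0],[0,0,0,0]],
  ],
  gripper=0.05,
)

```text
time: 17.2
ee_pos: [0.5445, -0.0084, 0.058]
tcp_rot: [-180.0, 0.0, 64.2]
wrist_force: [-0.1, 0.4, -0.1]
opening: 0.0496
grasp_force: 0.0
```

Request:
play_rows(
  steps=[
    [[0,0,0,0],[0,0,0,0],[0,0,-0.01,0],[0,0,-0.02,0],[0,0,-0.03,0]],
  ],
)

```text
time: 17.62
ee_pos: [0.5434, -0.0084, 0.1174]
tcp_rot: [-179.8, 0.1, 64.2]
wrist_force: [-0.1, 0.3, 0.5]
opening: 0.0499
grasp_force: 0.0
```

Request:
play_rows(
  steps=[
    [[0,0,-0.03,0],[0,0,-0.03,0],[0,0,-0.02,0],[0,0,0,0],[0,0,0,0]],
  ],
)

```text
time: 18.03
ee_pos: [0.5454, -0.0084, 0.2003]
tcp_rot: [179.8, -0.1, 64.2]
wrist_force: [-0.0, -0.6, -0.0]
opening: 0.0497
grasp_force: 0.0
```

Run:
```python
from h import *
b=cam('side');print(bot.get_obs()['ee_pos'],bot.get_obs()['opening'])
cv2.imwrite('pics/end.png',cv2.resize(b['img'][150:390,180:400],(550,600),interpolation=cv2.INTER_CUBIC))
print(proj(b,[.5448,-.0084,.09]),proj(b,[.5187,-.0628,.09]))
```

```text
[ 0.54485995 -0.00842825  0.19877507] 0.05023982412375769
(np.float64(258.47778640963446), np.float64(202.46173085154032)) (np.float64(254.0353923387927), np.float64(220.8644367709138))
```

View pics/end.png

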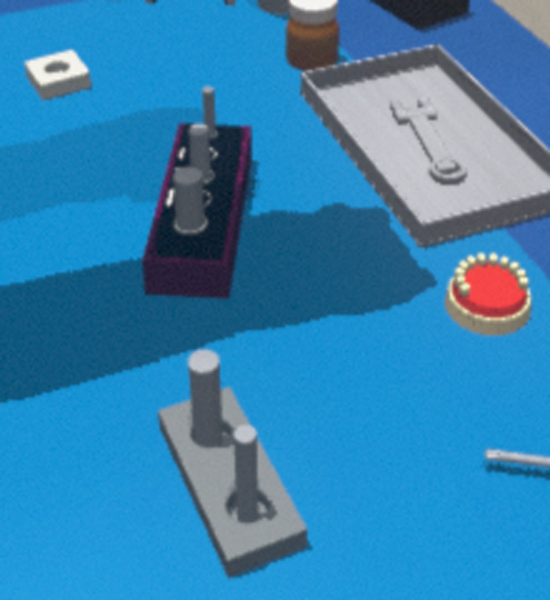

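The mandrel stands in the 16 mm hole with its top at about (260,202), against a predicted (258.5,202.5) at 90 mm. The rack is untouched.

```bash
python3 -c "
from workcell import bot
print(bot.job_done())"
```

```text
the job is handed in; nothing more can be done
None
```

The 16 mm mandrel is home in its hole in the kit, pressed down to the hard stop and released; the highest force I read at the wrist was about 10 N, the other two mandrels and the bystanders were left alone, and the job is handed in (no verdict was returned).

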